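# Seat and latch the keratometer's check ball

## Robot

A 7-joint arm with a two-finger parallel gripper is mounted at the origin on the work surface. World frame = base frame: x ahead of the robot, y to its left, z up, the work surface at z = 0. Lengths are in m, angles in rad, forces in N, time in s.
With the tool pointing down it reaches from about 0.425 to 0.975 m from the base axis. Payload 16.7 kg.
Tool frame: the origin (TCP) lies midway between the tips of the shut fingers; the grasp point (between the pads) lies 19 mm behind it; z points along the fingers, y is the line along which they close (so a half turn about z gives the same grasp; the last joint's range is limited). The gripper opens to 85 mm and grips with 20 to 120 N. Pads are 22 mm wide; open, the fingers measure 114 mm over their backs; the gripper's body (76 mm by 85 mm) begins 54 mm behind the grasp point. The pads swing forward as they close: fully open they stand 13 mm farther back than shut.
Start: joints at [1.149, 0.426, 0.074, 1.606, -0.034, 1.111, -0.067], TCP at [0.181, -0.65, 0.231] pointing down, gripper open.
Joint ranges: [-2.85, 2.85], [-0.5, 2.14], [-1.23, 1.37], [0.21, 2.46], [-1.02, 4.16], [0.16, 2.05], [-2.73, 2.73]. Speed limits (rad/s): [1.89, 1.89, 2.39, 2.39, 3.01, 3.01, 3.01].

## Interface

Orientations are given as a 3x3 rotation matrix whose columns are the frame's x, y, z axes.
In Python, from station import * gives the robot as it stands.
- The arm moves only by the tool move_arm, never from a script. Its arguments are lists of equal length, an entry for each row: "slide": the shift along the world's x, y, z in m, a list of three; "rot": the turn, a rotation vector about the world's x, y, z in degrees, a list of three. In form: {"slide": [[x, y, z], ...], "rot": [[wx, wy, wz], ...]}. A call has 1 to 20 rows; each row is the pose to reach, as a shift and turn from the pose commanded when the call began; what a row does not reach only later rows make up. A row lasts 1/12 s, in which the tool goes at most 41.7 mm and 7.16 degrees, less where a joint would pass 70% of its speed; a pose out of reach is approached as far as the arm can. A call with a gripper value outside its range is refused whole. "hand" is the finger opening in m, from 0 to 0.0854, set as the call begins (left out, the last holds). The fingers move at their own pace and stop on an object; "force" is the grip in N (left out, the last holds). Time passes only in rows, so rows that repeat a pose let the fingers close. It gives the time, the measured TCP pose, the force, the opening and the grip force at its end, in the units of the state.
- get_obs(): the state, without advancing time (a new reading comes with each control period).
- capture(name): name is "side" or "top" or "wrist"; returns the picture (420x560x3 uint8, red, green, blue); there is no depth.
- camera_params(name): a dict with "K" (3x3 intrinsics, pixels), "R" (3x3) and "t" (3): a world point X has camera coordinates R X + t; the wrist camera has in their place "tool_from_camera" (4x4, takes a point from camera to tool coordinates, whose origin is the TCP and whose axes are the flange's). Camera axes: x right, y down, z forward; pixel columns grow to the right and rows downward; lengths in m; the calibration is good to about 2 mm. A picture is of the moment at which its call begins: read the wrist's pose just before it. camera_params takes no time and is no camera call.
- hand_in(): hands the job in; it is judged then, once.
The state is a dict: "t": time; "joint_pos": joint angles; "qd": joint speeds; "joint_torque": joint torques, N m; "ee_pos": TCP position; "orientation": TCP orientation; "ft_force": force on the tool from outside, world axes, zero at the start; "torque": the same for the moment, N m; "opening": opening from 0.0 (shut) to 1.0 (fully open); "gripper_force": force on a finger pad.
Only numpy, scipy, OpenCV 4.12 (cv2) and the standard library are available. Lean on these libraries where they do the work, as an engineer would, in place of code of your own. Each camera call takes 0.05 s, during which the arm holds its last target. There are 200 camera calls.

## Task

On the eye-clinic bench, push the blue holder with the steel check ball along the table, never lifting it or touching its ball, into the corner of the dark L-shaped stop until it sits flush against both arms, its long side along the longer arm. Then push the red-pinned latch round until it is fully closed across the holder's near side. Leave everything else on the table where it is.

Things in the scene. Friction and masses are not known exactly. Their poses are not given: they have to be found in the camera images.
- holder: Blue rectangular block, loose, 70 (x) by 100 (y) by 28 mm high, about 0.46 kg, with a short black post and a steel ball on top (see holder_ball). Origin: centre of its underside; z up; at the start its x axis points away from the robot to within 0.35 rad.
- holder_ball: The black post (12 mm diameter) and polished steel ball (24 mm diameter) fixed at the middle of the holder's top; origin at the foot of the post, 28 mm above the table; the ball's top is 66 mm above the table. Not to be touched.
- stop: Dark steel L-shaped stop fixed to the bare table, 30 mm high, walls 22 mm thick. Origin: inner corner at table height; x points roughly away from the robot. Inner face of the longer arm: plane x = 0, y 0 to 130 mm (wall on the +x side). Inner face of the shorter arm: plane y = 0, x 0 to -65 mm (wall on the -y side). The seated holder fills x -70 to 0, y 0 to 100 mm.
- latch_hinge (a point): The latch's upright hinge axis, near the free end of the shorter arm, fixed at x -78, y -12 mm in the stop's frame, 17 mm above the table; the hinge boss is 18 mm in diameter, 27 mm high.
- latch (a joint): Latch angle: an aluminium bar 12 mm wide, 10 to 24 mm above the table, turns level, 88 mm long from its axis. 0: closed at its end stop, pointing along the stop's +y, 2 mm clear of the seated holder. Grows anticlockwise from above: at 1.57 it points along the stop's -x; limit 2.6. Starts at 1.6 to 2.2, stays where left; about 1 N at the pin moves it.
- latch_pin (a point): Top of the red upright pin (12 mm diameter) on the latch bar, 80 mm from the hinge axis, 50 mm above the table.
- spare: Bystander: a holder of the same shape and size, but with a yellow block and a black ball; loose. Origin: centre of its underside.
- bottle: Bystander: white bottle, 52 mm diameter, 130 mm high; origin: centre of its underside.
- jar: Bystander: amber glass jar with white cap, 68 mm diameter, 80 mm high; origin: centre of its underside.
- mug: Bystander: white mug, 80 mm diameter, 90 mm high, handle at +y; origin: centre of its underside.
- driver: Bystander: screwdriver with orange handle, 140 mm long, lying along its x axis; origin under its middle.
- lens: Bystander: brass lens ring, 38 mm diameter, 6 mm high, lying flat; origin: centre of its underside.
Things that resemble listed ones, but are neither listed nor needed, are in the scene too. There is more than one size of the stop; the job needs the middle-sized.

How it is judged:
By the outcome, as a careful person would: the job done as asked, in the order asked, and still so for the second after the job is handed in, with the robot touching nothing.
It also fails if it takes over 69 s, if anything falls off the work surface, if the arm or the gripper's body presses on something with over 40 N, if the wrist force passes 120 N, or if a joint passes its speed limit or range.

## Working session

There is one attempt and no reset: what is moved stays moved. The work goes in short steps, Python scripts to look and compute and a tool call to move; the robot and the scene stay as the last step left them, time stands still between calls to the robot, and variables do not carry over. Pictures are saved under pics/ and viewed, at most 10 in all, crops included, and the job is handed in when it is done.

Besides the shell and the picture viewer there is one more tool, called after "Call:" by a JSON object that holds its "fn" and its "kwargs". move_arm: Moves the arm, as the interface text tells. Its arguments: {"type":"object","properties":{"slide":{"type":"array","items":{"type":"array","items":{"type":"number"}}},"rot":{"type":"array","items":{"type":"array","items":{"type":"number"}}},"hand":{"type":"number"},"force":{"type":"number"}},"required":["slide","rot"]}

```bash
mkdir -p pics; ls; python3 - <<'E'
from station import *
import cv2
for n in("top","side"):
    cv2.imwrite(f"pics/{n}0.png",capture(n)[:,:,::-1])
    p=camera_params(n);print(n,p["K"].round(1).tolist(),p["R"].round(3).tolist(),p["t"].round(3).tolist())
o=get_obs();print(o["t"],o["ee_pos"],o["orientation"],o["ft_force"])
E
```

```text
pics
top [[460.2, 0.0, 287.7], [0.0, 460.2, 209.9], [0.0, 0.0, 1.0]] [[-0.013, -1.0, -0.003], [-0.998, 0.013, -0.063], [0.063, 0.002, -0.998]] [-0.017, 0.549, 1.295]
side [[428.6, 0.0, 280.2], [0.0, 428.6, 206.6], [0.0, 0.0, 1.0]] [[0.996, -0.086, -0.009], [-0.063, -0.645, -0.762], [0.06, 0.76, -0.648]] [-0.537, 0.058, 0.998]
0.1 [ 0.18106659 -0.64985491  0.23064664] [[ 9.63300146e-01  2.68426250e-01 -4.20524775e-04]
 [ 2.68426562e-01 -9.63299455e-01  1.15804129e-03]
 [-9.42426048e-05 -1.22842137e-03 -9.99999241e-01]] [-0.02103431  0.41043962 -0.6057576 ]
```

View pics/top0.png

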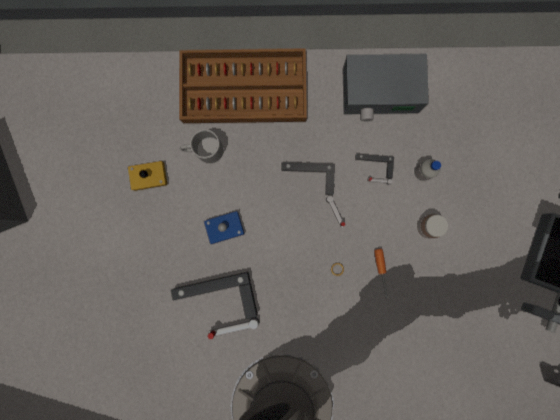

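View pics/side0.png

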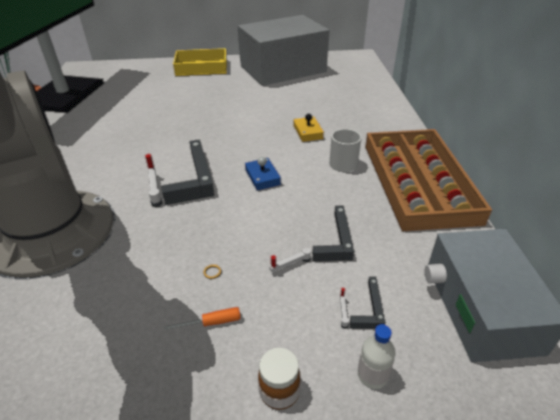

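The top view shows the blue holder at (224,227). The middle-sized stop has its inner corner near (327,172), its hinge at (329,199) and its red pin at (342,222). The side view agrees. Next I'll take rough positions, then a wrist-camera look.

```bash
cat > h.py <<'E'
from station import *
import numpy as np, cv2
def cam(n,o=None):
    p=camera_params(n)
    if n!="wrist": return p["K"],p["R"],p["t"]
    o=o or get_obs(); T=np.eye(4);T[:3,:3]=o["orientation"];T[:3,3]=o["ee_pos"]
    M=np.linalg.inv(T@p["tool_from_camera"]); return p["K"],M[:3,:3],M[:3,3]
def ray(c,uv):
    K,R,t=c; d=R.T@np.linalg.solve(K,[uv[0],uv[1],1]); return -R.T@t,d/np.linalg.norm(d)
def onz(c,uv,z):
    o,d=ray(c,uv); return o+d*(z-o[2])/d[2]
def tri(rs):
    A=sum(np.eye(3)-np.outer(d,d) for o,d in rs); b=sum((np.eye(3)-np.outer(d,d))@o for o,d in rs)
    return np.linalg.solve(A,b)
def proj(c,X):
    K,R,t=c; q=K@(R@np.asarray(X)+t); return q[:2]/q[2]
def mask(im,col):
    h=cv2.cvtColor(im,cv2.COLOR_RGB2HSV); H,S,V=cv2.split(h)
    m={"blue":(abs(H.astype(int)-112)<14)&(S>130)&(V>40),"red":((H<6)|(H>172))&(S>130)&(V>50)}[col]
    return m.astype(np.uint8)*255
def blobs(im,col,amin=8):
    cs,_=cv2.findContours(mask(im,col),cv2.RETR_EXTERNAL,cv2.CHAIN_APPROX_NONE)
    return sorted([c for c in cs if cv2.contourArea(c)>=amin],key=cv2.contourArea,reverse=True)
E
python3 - <<'E'
from h import *
c=cam("top");im=cv2.imread("pics/top0.png")[:,:,::-1].copy()
for k in("blue","red"):
    for b in blobs(im,k)[:6]:
        r=cv2.minAreaRect(b);print(k,cv2.contourArea(b),r[0],r[1],r[2],onz(c,r[0],.028 if k=="blue" else .045).round(3))
for n,u,z in(("corner",(327,172),.03),("end",(283,170),.03),("hinge",(329,199),.027),("camc",(287,210),0)):print(n,onz(c,u,z).round(3))
p=camera_params("wrist");print(p["K"].round(1).tolist(),p["tool_from_camera"].round(3).tolist())
E
```

```text
blue 718.0 (223.7981719970703, 227.16058349609375) (23.179397583007812, 34.38596725463867) 73.3007583618164 [0.501 0.157 0.028]
blue 52.0 (435.5, 165.0) (7.77817440032959, 9.192388534545898) 45.0 [ 0.67  -0.446  0.028]
red 21.0 (211.00003051757812, 335.0000305175781) (4.242640495300293, 5.656853675842285) 45.0 [0.205 0.191 0.045]
red 13.0 (225.0, 103.0) (10.0, 2.0) 90.0 [0.853 0.15  0.045]
red 12.0 (225.0, 69.0) (2.0, 10.0) 0.0 [0.951 0.149 0.045]
red 11.0 (198.0, 103.5) (2.0, 11.0) 0.0 [0.852 0.226 0.045]
red 9.0 (251.0, 68.0) (2.0, 10.0) 0.0 [0.953 0.075 0.045]
red 8.0 (198.5, 69.0) (1.0, 10.0) 0.0 [0.952 0.225 0.045]
corner [ 0.654 -0.137  0.03 ]
end [ 0.661 -0.012  0.03 ]
hinge [ 0.577 -0.142  0.027]
camc [ 0.549 -0.022  0.   ]
[[291.3, 0.0, 284.2], [0.0, 291.3, 209.2], [0.0, 0.0, 1.0]] [[-0.0, -0.963, -0.269, 0.069], [1.0, -0.001, 0.001, 0.001], [-0.002, -0.269, 0.963, -0.142], [0.0, 0.0, 0.0, 1.0]]
```

Call:
{"fn": "move_arm", "kwargs": {"slide": [[0.1,0.15,0.07],[0.33,0.65,0.07],[0.33,0.65,0.07],[0.33,0.65,0.07],[0.33,0.65,0.07],[0.33,0.65,0.07],[0.33,0.65,0.07],[0.33,0.65,0.07],[0.33,0.65,0.07],[0.33,0.65,0.07],[0.33,0.65,0.07],[0.33,0.65,0.07],[0.33,0.65,0.07],[0.33,0.65,0.07],[0.33,0.65,0.07],[0.33,0.65,0.07],[0.33,0.65,0.07],[0.33,0.65,0.07],[0.33,0.65,0.07],[0.33,0.65,0.07]], "rot": [[0,0,-15.6],[0,0,-15.6],[0,0,-15.6],[0,0,-15.6],[0,0,-15.6],[0,0,-15.6],[0,0,-15.6],[0,0,-15.6],[0,0,-15.6],[0,0,-15.6],[0,0,-15.6],[0,0,-15.6],[0,0,-15.6],[0,0,-15.6],[0,0,-15.6],[0,0,-15.6],[0,0,-15.6],[0,0,-15.6],[0,0,-15.6],[0,0,-15.6]], "hand": 0.045}}

```text
t: 1.77
ee_pos: [0.5114, 0.0013, 0.3009]
orientation: [[1.0, 0.002, -0.001], [0.002, -1.0, 0.0], [-0.001, -0.0, -1.0]]
ft_force: [-0.9, -0.9, 0.8]
opening: 0.524
gripper_force: 0.0
```

```bash
python3 - <<'E'
from h import *
import pickle
o=get_obs();im=capture("wrist");pickle.dump((o,im),open("w1.pkl","wb"))
cv2.imwrite("pics/w1.png",im[:,:,::-1]);print(o["ee_pos"])
E
```

```text
[0.51136359 0.0012704  0.30094527]
```

View pics/w1.png

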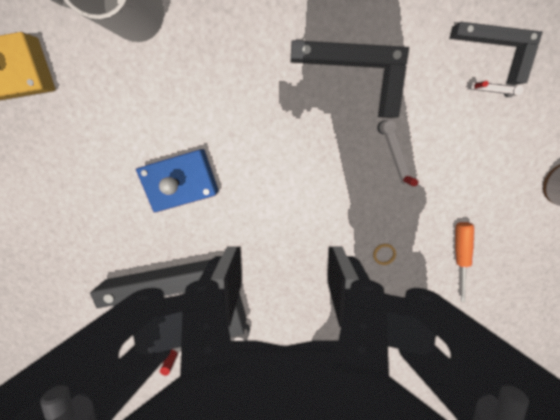

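The wrist view shows the holder's top centre near (177,180), the stop's inner corner near (384,68), the hinge at (387,127) and the red pin at (411,181). I'll enlarge the stop to find its edges.

```bash
python3 - <<'E'
from h import *
import pickle
o,im=pickle.load(open("w1.pkl","rb"))
cr=im[30:195,285:435].astype(float); cr=np.clip((cr/150)**.5*255,0,255).astype(np.uint8)
cv2.imwrite("pics/w1c.png",cv2.resize(cr,None,fx=3.6,fy=3.6,interpolation=cv2.INTER_CUBIC)[:,:,::-1])
b=blobs(im,"blue")[0]; print(cv2.approxPolyDP(b,4,True)[:,0].tolist(),cv2.minAreaRect(b))
print([(cv2.contourArea(x),cv2.minAreaRect(x)) for x in blobs(im,"red")[:4]])
g=cv2.cvtColor(im,cv2.COLOR_RGB2GRAY)
print("col 340:",g[35:80,340].tolist());print("col 365:",g[35:80,365].tolist());print("row 90:",g[90,370:415].tolist());print("row105:",g[105,370:415].tolist())
E
```

```text
[[201, 151], [137, 170], [148, 171], [140, 177], [155, 210], [205, 196], [203, 187], [210, 189], [209, 195], [214, 193]] ((176.67591857910156, 180.78121948242188), (46.19987106323242, 69.95675659179688), 73.49563598632812)
[(155.0, ((167.9741668701172, 362.06036376953125), (8.140999794006348, 25.079532623291016), 23.198589324951172)), (57.0, ((410.50006103515625, 180.50001525878906), (12.969193458557129, 5.81377649307251), 26.56505012512207)), (26.0, ((481.4899597167969, 83.93000030517578), (3.3941125869750977, 11.455129623413086), 81.8698959350586))]
col 340: [118, 119, 117, 117, 116, 116, 109, 95, 72, 56, 55, 56, 55, 56, 56, 58, 58, 55, 57, 57, 57, 58, 56, 56, 54, 50, 44, 43, 42, 52, 79, 104, 118, 122, 121, 120, 119, 119, 119, 119, 120, 120, 118, 119, 120]
col 365: [121, 123, 123, 122, 123, 120, 119, 114, 101, 80, 60, 54, 53, 55, 55, 54, 57, 57, 57, 55, 56, 56, 57, 57, 54, 54, 53, 45, 43, 42, 46, 61, 87, 106, 114, 116, 117, 118, 120, 122, 123, 123, 122, 124, 123]
row 90: [119, 121, 120, 120, 121, 121, 122, 122, 121, 116, 98, 73, 49, 42, 41, 43, 43, 47, 54, 56, 59, 56, 56, 56, 57, 54, 55, 54, 55, 53, 56, 66, 102, 153, 194, 206, 207, 209, 210, 212, 213, 213, 213, 213, 213]
row105: [125, 124, 124, 123, 122, 121, 119, 116, 102, 74, 50, 43, 43, 41, 47, 51, 53, 54, 57, 57, 58, 55, 56, 55, 55, 55, 55, 55, 55, 62, 79, 101, 118, 122, 130, 150, 175, 194, 202, 207, 208, 210, 211, 209, 212]
```

View pics/w1c.png

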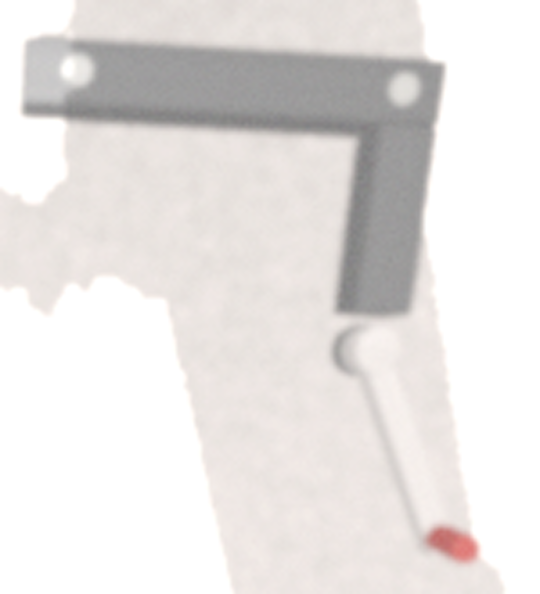

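The crop shows the stop's foot edges clearly: the long arm's near edge at rows 65–67, and the short arm's left edge at columns 379–382. I'll fit both to sub-pixel precision.

```bash
cat > stopfit.py <<'E'
from h import *
def cross(v,lv):  # last dark->bright crossing scanning along v
    for i in range(len(v)-1):
        if v[i]<lv<=v[i+1]: return i+(lv-v[i])/(v[i+1]-v[i])
def fit(im,c,cols,r0,rows,c0):
    g=cv2.cvtColor(im,cv2.COLOR_RGB2GRAY).astype(float)
    P=[];Q=[]
    for u in cols:
        k=cross(g[r0:r0+30,u],80)
        if k is not None:P.append(onz(c,(u,r0+k),0)[:2])
    for v in rows:
        k=cross(g[v,c0:c0-30:-1],80)
        if k is not None:Q.append(onz(c,(c0-k,v),0)[:2])
    L=[cv2.fitLine(np.float32(x),cv2.DIST_HUBER,0,1e-4,1e-4).ravel() for x in(P,Q)]
    d1,p1,d2,p2=L[0][:2],L[0][2:],L[1][:2],L[1][2:]
    d1=d1*np.sign(d1[1]); d2=d2*np.sign(d2[0])
    s=np.linalg.solve(np.c_[d1,-d2],p2-p1); cor=p1+s[0]*d1
    return cor,np.degrees(np.arctan2(-d1[0],d1[1])),np.degrees(np.arctan2(d2[1],d2[0]))
E
python3 - <<'E'
from stopfit import *
import pickle
o,im=pickle.load(open("w1.pkl","rb"));c=cam("wrist",o)
cor,y1,y2=fit(im,c,range(310,374),52,range(78,112),392);print("corner",cor,"yaw",y1,y2)
y=np.radians((2*y1+y2)/3);R=np.array([[np.cos(y),-np.sin(y)],[np.sin(y),np.cos(y)]])
hinge=cor+R@[-.078,-.012];print("hinge",hinge,"seen",onz(c,(285+370/3.6,30+348/3.6),.027)[:2])
print("seat centre",cor+R@[-.035,.05])
for z in(.04,.05):print("pin",onz(c,(285+462/3.6,30+548/3.6),z)[:2])
pin=onz(c,(410.5,180.5),.04)[:2];print(pin,R.T@(pin-hinge),np.hypot(*(pin-hinge)))
t=cam("top");r=[ray(c,(167.5,185.5)),]
for uv in((137,170),(201,151),(155,210),(205,196)):print("blue",uv,onz(c,uv,.028)[:2].round(4))
it=cv2.imread("pics/top0.png")[:,:,::-1].copy();b=blobs(it,"blue")[0];print(cv2.approxPolyDP(b,3,True)[:,0].tolist())
for uv in cv2.boxPoints(cv2.minAreaRect(b)):print("topblue",uv,onz(t,uv,.028)[:2].round(4))
E
```

```text
corner [ 0.6612853  -0.13739097] yaw -2.898313 -2.7510998
hinge [ 0.58278521 -0.1454989 ] seen [ 0.58230432 -0.14160537]
seat centre [ 0.62881396 -0.085713  ]
pin [ 0.50756328 -0.1801979 ]
pin [ 0.50937421 -0.17569862]
[ 0.50998971 -0.17594487] [-0.0711921  -0.03402686] 0.07890590610483063
blue (137, 170) [0.5223 0.2099]
blue (201, 151) [0.549  0.1169]
blue (155, 210) [0.4632 0.1913]
blue (205, 196) [0.4845 0.1159]
[[236, 212], [211, 219], [209, 225], [205, 222], [211, 242], [243, 233]]
topblue [204.      221.00003] [0.5194 0.2128]
topblue [236.93579 211.1193 ] [0.5461 0.1195]
topblue [243.59634 233.32114] [0.4831 0.1011]
topblue [210.66055 243.20187] [0.4566 0.1942]
```

Call:
{"fn": "move_arm", "kwargs": {"slide": [[-0.032,0.236,-0.1],[-0.032,0.236,-0.1],[-0.032,0.236,-0.1],[-0.032,0.236,-0.1],[-0.032,0.236,-0.1],[-0.032,0.236,-0.1],[-0.032,0.236,-0.1],[-0.032,0.236,-0.1],[-0.032,0.236,-0.1],[-0.032,0.236,-0.1],[-0.032,0.236,-0.1],[-0.032,0.236,-0.1],[-0.032,0.236,-0.14],[-0.032,0.236,-0.18],[-0.032,0.236,-0.21],[-0.032,0.236,-0.24],[-0.032,0.236,-0.265],[-0.032,0.236,-0.28],[-0.032,0.236,-0.285],[-0.032,0.236,-0.285]], "rot": [[0,0,-74],[0,0,-74],[0,0,-74],[0,0,-74],[0,0,-74],[0,0,-74],[0,0,-74],[0,0,-74],[0,0,-74],[0,0,-74],[0,0,-74],[0,0,-74],[0,0,-74],[0,0,-74],[0,0,-74],[0,0,-74],[0,0,-74],[0,0,-74],[0,0,-74],[0,0,-74]]}}

```text
t: 3.48
ee_pos: [0.4786, 0.2343, 0.0153]
orientation: [[0.278, -0.961, -0.002], [-0.961, -0.278, -0.004], [0.003, 0.003, -1.0]]
ft_force: [-0.0, -0.6, 0.8]
opening: 0.524
gripper_force: 0.0
```

```bash
python3 - <<'E'
from h import *
o=get_obs();print(o["t"],o["ee_pos"],o["joint_pos"].round(2) if hasattr(o["joint_pos"],"round") else o["joint_pos"],o["orientation"].round(3).tolist(),o["ft_force"])
im=capture("wrist");cv2.imwrite("pics/w2.png",im[:,:,::-1])
# height check of holder top corner with two views
import pickle
o1,_=pickle.load(open("w1.pkl","rb"))
print(tri([ray(cam("wrist",o1),(137,170)),ray(cam("top"),(204,221))]))
E
```

```text
3.4833 [0.47863509 0.23432939 0.01533023] [-1.2   0.68  0.82  2.11 -0.79  0.7  -2.71] [[0.278, -0.961, -0.002], [-0.961, -0.278, -0.004], [0.003, 0.003, -1.0]] [-0.01994461 -0.59135126  0.80528275]
[0.52055083 0.21438363 0.02239026]
```

View pics/w2.png

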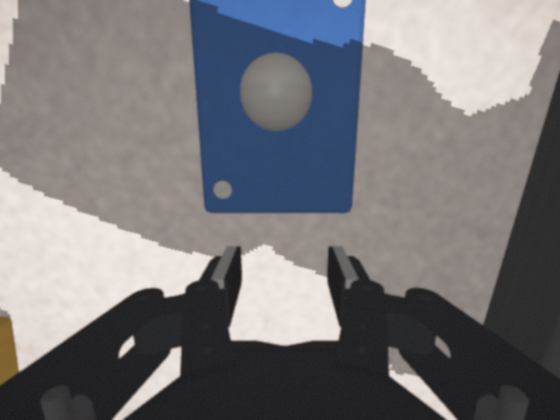

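The wrist view shows the holder face at row 212, square to the fingers and centred within about 3 mm. Joint 7 is near its limit, though, so I'll lift and flip the symmetric gripper by half a turn.

Call:
{"fn": "move_arm", "kwargs": {"slide": [[-0.005,0.015,0.04],[-0.005,0.015,0.08],[-0.005,0.015,0.12],[-0.005,0.015,0.12],[-0.005,0.015,0.12],[-0.005,0.015,0.12],[-0.005,0.015,0.12],[-0.005,0.015,0.12],[-0.005,0.015,0.12],[-0.005,0.015,0.12],[-0.005,0.015,0.12],[-0.005,0.015,0.12],[-0.005,0.015,0.12],[-0.005,0.015,0.12],[-0.005,0.015,0.12],[-0.005,0.015,0.12],[-0.005,0.015,0.12],[-0.005,0.015,0.12],[-0.005,0.015,0.12],[-0.005,0.015,0.12]], "rot": [[0,0,7],[0,0,14],[0,0,21],[0,0,28],[0,0,35],[0,0,42],[0,0,49],[0,0,56],[0,0,63],[0,0,70],[0,0,77],[0,0,84],[0,0,91],[0,0,98],[0,0,105],[0,0,112],[0,0,119],[0,0,126],[0,0,133],[0,0,140]]}}

```text
t: 5.2
ee_pos: [0.4763, 0.2498, 0.1398]
orientation: [[0.401, 0.916, 0.005], [0.916, -0.401, 0.003], [0.005, 0.004, -1.0]]
ft_force: [-0.1, 0.2, 0.1]
opening: 0.527
gripper_force: 0.0
```

Call:
{"fn": "move_arm", "kwargs": {"slide": [[0,0,0],[0,0,0],[0,0,0],[0.003,-0.005,-0.03],[0.006,-0.01,-0.06],[0.006,-0.013,-0.09],[0.006,-0.013,-0.115],[0.006,-0.013,-0.127],[0.006,-0.013,-0.127]], "rot": [[0,0,7],[0,0,14],[0,0,21],[0,0,28],[0,0,35],[0,0,40],[0,0,40],[0,0,40],[0,0,40]]}}

```text
t: 5.95
ee_pos: [0.4809, 0.2368, 0.0097]
orientation: [[-0.275, 0.961, 0.001], [0.961, 0.275, 0.0], [-0.0, 0.001, -1.0]]
ft_force: [-0.3, 0.2, 0.5]
opening: 0.53
gripper_force: 0.0
```

```bash
python3 - <<'E'
from h import *
o=get_obs();print(o["t"],o["ee_pos"],np.round(o["joint_pos"],2),o["orientation"].round(3).tolist(),o["ft_force"])
y0=np.radians(-74+90) ; C0=np.array([.502,.157]); 
E
```

```text
5.95 [0.48093191 0.23683094 0.00966931] [-0.75  0.52  0.21  2.08 -0.2   0.55 -0.12] [[-0.275, 0.961, 0.001], [0.961, 0.275, 0.0], [-0.0, 0.001, -1.0]] [-0.25763999  0.22605695  0.51167011]
```

```bash
python3 - <<'E'
import numpy as np
f=np.linspace(0,1,400);ph=np.radians(16-19*f);s=.226
C=np.c_[.502+np.cumsum(np.sin(ph))*s/400,.157-np.cumsum(np.cos(ph))*s/400]
T=C+.061*np.c_[-np.sin(ph),np.cos(ph)]-[.481,.2368]
for k in np.linspace(0,399,25).astype(int):print(T[k].round(3).tolist(),round(-19*f[k],1))
E
```

```text
[0.004, -0.022] -0.0
[0.008, -0.03] -0.8
[0.011, -0.039] -1.6
[0.014, -0.048] -2.3
[0.017, -0.057] -3.1
[0.02, -0.066] -4.0
[0.022, -0.075] -4.7
[0.025, -0.084] -5.5
[0.028, -0.093] -6.3
[0.03, -0.102] -7.1
[0.032, -0.112] -7.9
[0.034, -0.12] -8.7
[0.036, -0.13] -9.5
[0.038, -0.139] -10.3
[0.04, -0.148] -11.0
[0.041, -0.158] -11.9
[0.043, -0.167] -12.7
[0.044, -0.176] -13.4
[0.045, -0.186] -14.2
[0.046, -0.195] -15.0
[0.047, -0.204] -15.8
[0.048, -0.214] -16.6
[0.049, -0.223] -17.4
[0.049, -0.233] -18.2
[0.05, -0.242] -19.0
```

Call:
{"fn": "move_arm", "kwargs": {"slide": [[0.002,-0.008,0],[0.003,-0.015,0],[0.004,-0.022,0],[0.008,-0.03,0],[0.011,-0.039,0],[0.014,-0.048,0],[0.017,-0.057,0],[0.02,-0.066,0],[0.022,-0.075,0],[0.025,-0.084,0],[0.028,-0.093,0],[0.03,-0.102,0],[0.032,-0.112,0],[0.034,-0.12,0],[0.036,-0.13,0],[0.037,-0.136,0],[0.037,-0.136,0]], "rot": [[0,0,0],[0,0,0],[0,0,0],[0,0,-0.8],[0,0,-1.6],[0,0,-2.3],[0,0,-3.1],[0,0,-4],[0,0,-4.7],[0,0,-5.5],[0,0,-6.3],[0,0,-7.1],[0,0,-7.9],[0,0,-8.7],[0,0,-9.5],[0,0,-10],[0,0,-10]]}}

```text
t: 7.37
ee_pos: [0.5173, 0.0998, 0.0093]
orientation: [[-0.101, 0.995, -0.0], [0.995, 0.101, -0.001], [-0.001, -0.0, -1.0]]
ft_force: [-0.1, 0.6, 0.3]
opening: 0.528
gripper_force: 0.0
```

```bash
cat >> h.py <<'E'
def holder(z=.028):
    im=capture("top");c=cam("top");b=blobs(im,"blue")[0];b=cv2.convexHull(b)
    P=np.float32([onz(c,p[0],z)[:2] for p in b.astype(float)]);r=cv2.minAreaRect(P)
    q=cv2.boxPoints(r); e=[q[1]-q[0],q[2]-q[1]]; l=max(e,key=np.linalg.norm); l=l*np.sign(l[1])
    return im,np.array(r[0]),r[1],np.degrees(np.arctan2(-l[0],l[1]))
E
python3 - <<'E'
from h import *
im,*r=holder();print(r);o=get_obs();print(o["t"],o["ee_pos"],o["orientation"][:,0],o["ft_force"])
cv2.imwrite("pics/t2.png",cv2.resize(im[120:260,160:370],None,fx=3.5,fy=3.5)[:,:,::-1])
E
```

```text
[array([0.52110213, 0.02551124]), (0.059939540922641754, 0.06972813606262207), np.float32(4.941566)]
7.4167 [0.51720742 0.10074581 0.00924342] [-1.02424690e-01  9.94740685e-01 -3.91467999e-04] [-0.62518644 -0.71161383  0.47993451]
```

View pics/t2.png

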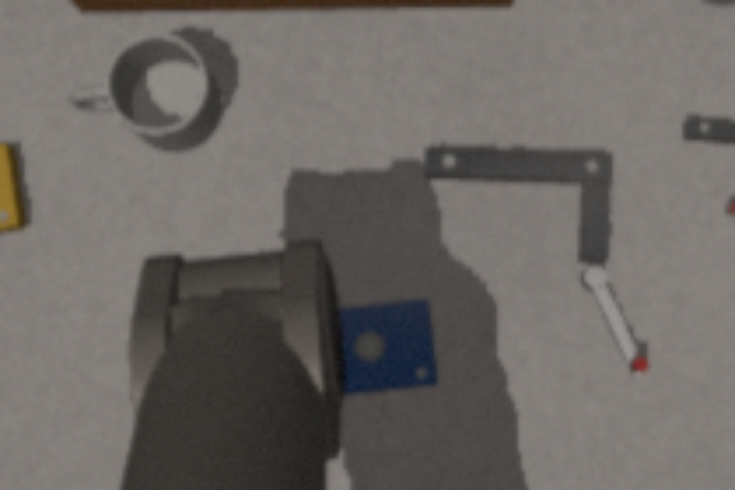

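The top view shows the holder following squarely: its blue end is at (435,340) in the crop and the wrist is behind it. I'll continue the arc.

Call:
{"fn": "move_arm", "kwargs": {"slide": [[0.001,-0.004,0],[0.003,-0.012,0],[0.004,-0.022,0],[0.006,-0.031,0],[0.007,-0.04,0],[0.008,-0.05,0],[0.009,-0.059,0],[0.01,-0.068,0],[0.011,-0.078,0],[0.012,-0.087,0],[0.012,-0.096,0],[0.013,-0.102,0],[0.013,-0.106,0],[0.013,-0.106,0],[0.013,-0.09,0],[0.013,-0.076,0],[0.013,-0.076,0.06],[0.013,-0.076,0.1],[0.013,-0.076,0.14],[0.013,-0.076,0.18]], "rot": [[0,0,-0.3],[0,0,-1],[0,0,-1.9],[0,0,-2.7],[0,0,-3.4],[0,0,-4.2],[0,0,-5],[0,0,-5.8],[0,0,-6.6],[0,0,-7.4],[0,0,-8.2],[0,0,-9],[0,0,-9],[0,0,-9],[0,0,-9],[0,0,-9],[0,0,-9],[0,0,-9],[0,0,-9],[0,0,-9]]}}

```text
t: 9.08
ee_pos: [0.5296, 0.0258, 0.1777]
orientation: [[0.052, 0.999, -0.001], [0.999, -0.052, -0.001], [-0.001, -0.001, -1.0]]
ft_force: [1.1, 1.0, 0.8]
opening: 0.528
gripper_force: 0.0
```

Call:
{"fn": "move_arm", "kwargs": {"slide": [[-0.03,0,0.02],[-0.06,0,0.02],[-0.09,0,0.02],[-0.09,0,0.02],[-0.09,0,0.02],[-0.09,0,0.02],[-0.09,0,0.02],[-0.09,0,0.02],[-0.09,0,0.02],[-0.09,0,0.02],[-0.09,0,0.02],[-0.09,0,0.02],[-0.09,0,0.02],[-0.09,0,0.02]], "rot": [[0,0,-7],[0,0,-14],[0,0,-21],[0,0,-28],[0,0,-35],[0,0,-42],[0,0,-49],[0,0,-56],[0,0,-63],[0,0,-70],[0,0,-77],[0,0,-84],[0,0,-90],[0,0,-90]], "hand": 0.06}}

```text
t: 10.25
ee_pos: [0.4401, 0.026, 0.196]
orientation: [[0.998, -0.058, 0.0], [-0.058, -0.998, 0.0], [0.0, -0.0, -1.0]]
ft_force: [-0.1, 0.3, -0.6]
opening: 0.701
gripper_force: 0.0
```

```bash
python3 - <<'E'
from h import *
im,*r=holder();print(r);o=get_obs();print(o["t"],o["ee_pos"],o["orientation"][:,0],o["opening"],np.round(o["joint_pos"],2),o["ft_force"])
cor=np.array([.6613,-.1374]);y=np.radians(-2.85);R=np.array([[np.cos(y),-np.sin(y)],[np.sin(y),np.cos(y)]])
print("stop frame",R.T@(r[0]-cor))
w=capture("wrist");cv2.imwrite("pics/w3.png",w[:,:,::-1])
E
```

```text
[array([ 0.52419436, -0.06570758]), (0.09334222972393036, 0.062223657965660095), np.float32(-0.77317595)]
10.3 [0.44007421 0.02602307 0.19597416] [ 9.98718032e-01 -5.06190878e-02  3.73211160e-05] 0.7026547680521793 [-0.7   0.07  0.52  2.17 -0.05  0.91 -1.77] [ 0.30731658 -0.22494525 -0.46583272]
stop frame [-0.1405007   0.06478667]
```

View pics/w3.png

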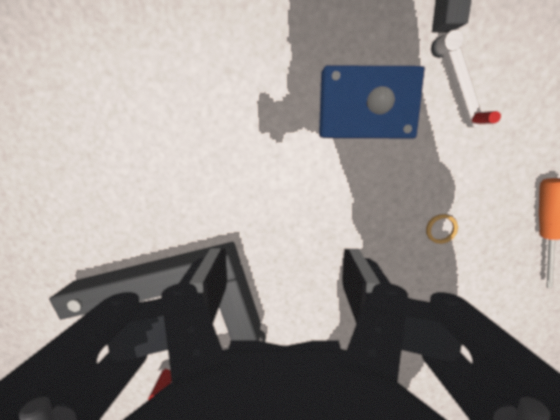

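The wrist view shows the holder squared up at (372,102), clear of the latch. Next I go behind its near face and push in +x.

Call:
{"fn": "move_arm", "kwargs": {"slide": [[0.018,-0.04,0],[0.018,-0.075,0],[0.018,-0.088,-0.03],[0.018,-0.088,-0.07],[0.018,-0.088,-0.11],[0.018,-0.088,-0.145],[0.018,-0.088,-0.17],[0.018,-0.088,-0.187],[0.018,-0.088,-0.187],[0.026,-0.088,-0.187],[0.034,-0.089,-0.187],[0.042,-0.089,-0.187],[0.05,-0.09,-0.187],[0.06,-0.09,-0.187],[0.07,-0.091,-0.187],[0.08,-0.091,-0.187],[0.09,-0.092,-0.187],[0.1,-0.092,-0.187],[0.105,-0.092,-0.187],[0.105,-0.092,-0.187]], "rot": [[0,0,0],[0,0,0],[0,0,0],[0,0,0],[0,0,0],[0,0,0],[0,0,0],[0,0,0],[0,0,0],[0,0,0],[0,0,0],[0,0,0],[0,0,0],[0,0,0],[0,0,0],[0,0,0],[0,0,0],[0,0,0],[0,0,0],[0,0,0]]}}

```text
t: 12.02
ee_pos: [0.5468, -0.0662, 0.009]
orientation: [[0.999, -0.053, 0.001], [-0.053, -0.999, -0.0], [0.001, 0.0, -1.0]]
ft_force: [0.1, -0.5, 0.5]
opening: 0.699
gripper_force: 0.0
```

Call:
{"fn": "move_arm", "kwargs": {"slide": [[0.006,-0.0003,0],[0.012,-0.0006,0],[0.018,-0.001,0],[0.024,-0.001,0],[0.028,-0.001,0],[0.03,-0.0015,0],[0.032,-0.0015,0],[0.032,-0.0015,0],[0.032,-0.0015,0]], "rot": [[0,0,0],[0,0,0],[0,0,0],[0,0,0],[0,0,0],[0,0,0],[0,0,0],[0,0,0],[0,0,0]]}}

```text
t: 12.77
ee_pos: [0.5774, -0.0677, 0.009]
orientation: [[0.999, -0.053, 0.001], [-0.053, -0.999, -0.0], [0.001, 0.0, -1.0]]
ft_force: [0.3, -0.9, 0.2]
opening: 0.704
gripper_force: 0.0
```

```bash
cat >> h.py <<'E'
cor=np.array([.6613,-.1374]);_y=np.radians(-2.85);RS=np.array([[np.cos(_y),-np.sin(_y)],[np.sin(_y),np.cos(_y)]])
def rep():
    im,*r=holder();o=get_obs();print(o["t"],"tcp",o["ee_pos"].round(4),"tcp in stop",(RS.T@(o["ee_pos"][:2]-cor)).round(4),"yaw",np.degrees(np.arctan2(o["orientation"][1,0],o["orientation"][0,0])).round(2),"F",o["ft_force"].round(1))
    print("holder in stop",(RS.T@(r[0]-cor)).round(4),r[1],"yaw",r[2]); return im,o
E
python3 -c "
from h import *
rep()"
```

```text
12.8167 tcp [ 0.5773 -0.0677  0.0091] tcp in stop [-0.0873  0.0654] yaw -3.03 F [-0.6  0.   0.1]
holder in stop [ 0.0233 -0.3073] (0.021988503634929657, 0.024499261751770973) yaw 43.885525
```

Call:
{"fn": "move_arm", "kwargs": {"slide": [[0.0015,0,0],[0.003,0,0],[0.0045,0,0],[0.006,0,0],[0.007,0,0],[0.008,0,0],[0.008,0,0]], "rot": [[0,0,0],[0,0,0],[0,0,0],[0,0,0],[0,0,0],[0,0,0],[0,0,0]]}}

```text
t: 13.4
ee_pos: [0.5818, -0.0676, 0.0082]
orientation: [[0.999, -0.053, -0.006], [-0.053, -0.999, 0.001], [-0.007, -0.001, -1.0]]
ft_force: [-19.0, 1.2, 12.2]
opening: 0.704
gripper_force: 10.0
```

Call:
{"fn": "move_arm", "kwargs": {"slide": [[-0.01,0,0],[-0.025,0,0],[-0.025,0,0.04],[-0.025,0,0.08],[-0.025,0,0.12],[0.0,0.02,0.12],[0.02,0.05,0.12],[0.038,0.082,0.12],[0.038,0.082,0.12],[0.038,0.082,0.12],[0.038,0.082,0.12],[0.038,0.082,0.12],[0.038,0.082,0.12],[0.038,0.082,0.12],[0.038,0.082,0.12],[0.038,0.082,0.12],[0.038,0.082,0.12],[0.038,0.082,0.12],[0.038,0.082,0.12],[0.038,0.082,0.12]], "rot": [[0,0,0],[0,0,0],[0,0,0],[0,0,0],[0,0,7],[0,0,14],[0,0,21],[0,0,28],[0,0,35],[0,0,42],[0,0,49],[0,0,56],[0,0,63],[0,0,70],[0,0,77],[0,0,84],[0,0,90],[0,0,90],[0,0,90],[0,0,90]], "hand": 0.03}}

```text
t: 15.07
ee_pos: [0.6233, 0.0143, 0.129]
orientation: [[0.057, 0.998, 0.0], [0.998, -0.057, 0.0], [0.0, 0.0, -1.0]]
ft_force: [0.4, 0.7, -0.6]
opening: 0.346
gripper_force: 0.0
```

```bash
python3 -c "
from h import *
im,o=rep();print(np.round(o['joint_pos'],2),o['opening'])
cv2.imwrite('pics/t3.png',cv2.resize(im[120:260,230:390],None,fx=4,fy=4)[:,:,::-1])"
```

```text
15.1167 tcp [0.6232 0.0143 0.129 ] tcp in stop [-0.0456  0.1496] yaw 86.79 F [0.3 0.  0.9]
holder in stop [ 0.0233 -0.3073] (0.021988503634929657, 0.024499261751770973) yaw 43.885525
[-0.24  0.45  0.15  1.82 -0.09  0.87 -0.11] 0.34994092852161535
```

View pics/t3.png

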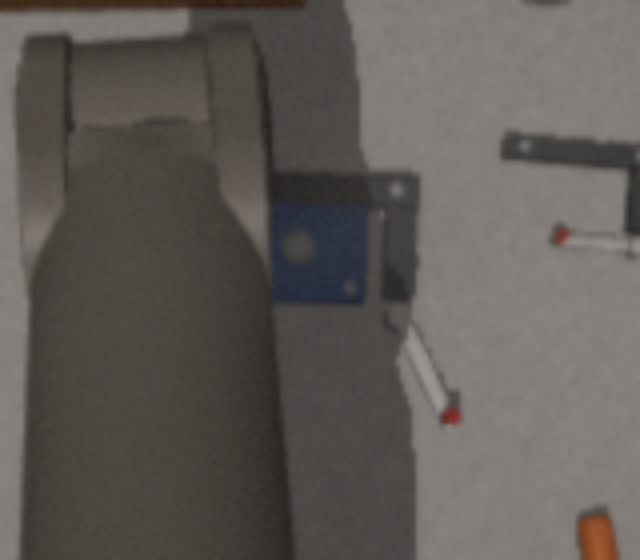

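The crop shows the holder flush on the long arm, with roughly 12 mm left between its end (365) and the short arm (382). Now I push in -y.

Call:
{"fn": "move_arm", "kwargs": {"slide": [[0.003,0,-0.03],[0.003,0,-0.06],[0.003,0,-0.09],[0.003,0,-0.11],[0.003,0,-0.12],[0.003,0,-0.12],[0.003,-0.008,-0.12],[0.002,-0.016,-0.12],[0.002,-0.022,-0.12],[0.002,-0.026,-0.12],[0.002,-0.029,-0.12],[0.001,-0.032,-0.12],[0.001,-0.0345,-0.12],[0.001,-0.036,-0.12],[0.001,-0.036,-0.12]], "rot": [[0,0,0],[0,0,0],[0,0,0],[0,0,0],[0,0,0],[0,0,0],[0,0,0],[0,0,0],[0,0,0],[0,0,0],[0,0,0],[0,0,0],[0,0,0],[0,0,0],[0,0,0]]}}

```text
t: 16.37
ee_pos: [0.6242, -0.022, 0.009]
orientation: [[0.053, 0.999, 0.0], [0.999, -0.053, -0.0], [-0.0, 0.0, -1.0]]
ft_force: [0.3, 0.2, -0.3]
opening: 0.352
gripper_force: 0.0
```

Call:
{"fn": "move_arm", "kwargs": {"slide": [[0,-0.0015,0],[0,-0.003,0],[0,-0.004,0],[0,-0.005,0],[0,-0.005,0]], "rot": [[0,0,0],[0,0,0],[0,0,0],[0,0,0],[0,0,0]]}}

```text
t: 16.78
ee_pos: [0.6239, -0.0227, 0.0089]
orientation: [[0.05, 0.999, -0.001], [0.999, -0.05, 0.004], [0.004, -0.001, -1.0]]
ft_force: [-3.0, 18.8, 5.0]
opening: 0.349
gripper_force: 9.5
```

Call:
{"fn": "move_arm", "kwargs": {"slide": [[0,0.012,0],[0,0.03,0],[0,0.03,0.04],[0,0.03,0.08],[0,0.03,0.12],[0,0.03,0.16],[-0.03,0.0,0.19],[-0.06,-0.03,0.19],[-0.094,-0.047,0.19],[-0.094,-0.047,0.19],[-0.094,-0.047,0.19],[-0.094,-0.047,0.19],[-0.094,-0.047,0.19],[-0.094,-0.047,0.19],[-0.094,-0.047,0.19],[-0.094,-0.047,0.19],[-0.094,-0.047,0.19],[-0.094,-0.047,0.19],[-0.094,-0.047,0.19],[-0.094,-0.047,0.19]], "rot": [[0,0,0],[0,0,0],[0,0,0],[0,0,-7],[0,0,-14],[0,0,-21],[0,0,-28],[0,0,-35],[0,0,-42],[0,0,-49],[0,0,-56],[0,0,-63],[0,0,-70],[0,0,-77],[0,0,-84],[0,0,-90],[0,0,-90],[0,0,-90],[0,0,-90],[0,0,-90]], "hand": 0.06}}

```text
t: 18.45
ee_pos: [0.5301, -0.0737, 0.1989]
orientation: [[0.999, -0.05, -0.0], [-0.05, -0.999, -0.0], [-0.0, 0.0, -1.0]]
ft_force: [1.0, -0.1, -0.6]
opening: 0.705
gripper_force: 0.0
```

```bash
python3 - <<'E'
from h import *
import pickle
o=get_obs();im=capture("wrist");pickle.dump((o,im),open("w4.pkl","wb"))
c=cam("wrist",o);print(o["t"],o["ee_pos"],o["orientation"][:,0],np.round(o["joint_pos"],2))
P=lambda x,y,z:proj(c,[*(cor+RS@[x,y]),z]).round(1)
for n,a in(("corner",(0,0,.03)),("longend",(0,.13,.03)),("shortend",(-.065,0,.03)),("h1",(-.07,0,.028)),("h2",(-.07,.1,.028)),("h3",(0,.1,.028))):print(n,P(*a))
b=np.clip((im/180.)**.6*255,0,255).astype(np.uint8)
x0,y0=180,0
cv2.imwrite("pics/w4.png",cv2.resize(b[0:220,180:460],None,fx=2.7,fy=2.7,interpolation=cv2.INTER_CUBIC)[:,:,::-1])
E
```

```text
18.45 [ 0.53012084 -0.07370942  0.19892234] [ 9.98739880e-01 -5.01860603e-02 -1.06830893e-04] [-0.42  0.25  0.52  1.98 -0.15  0.95 -1.45]
corner [342.3  58.1]
longend [207.8  58.1]
shortend [339.  127.8]
h1 [338.4 132.9]
h2 [242.  132.9]
h3 [239.2  58.6]
```

View pics/w4.png

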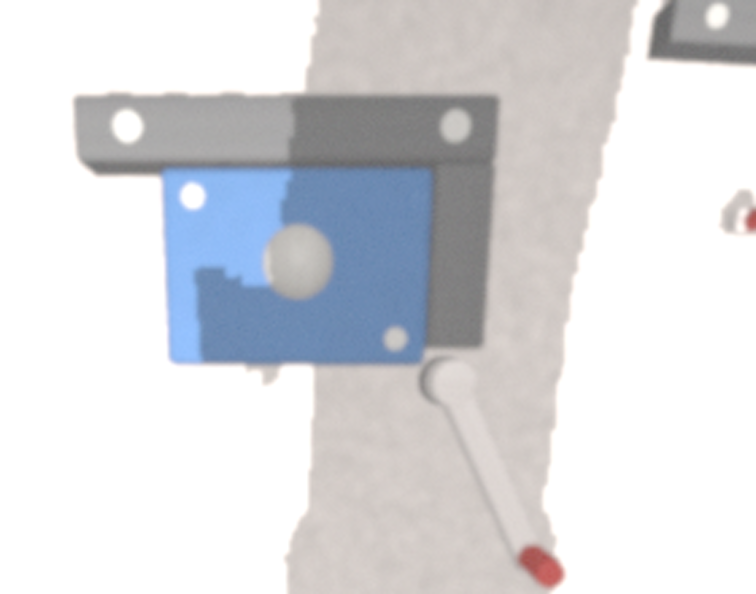

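The crop shows the holder flush on both arms: its upper edge lies along the long arm at row 167 and its right edge along the short arm at column 430. The latch is untouched, with its pin top near (548,572). I'll re-press gently in +x, then go to the latch.

Call:
{"fn": "move_arm", "kwargs": {"slide": [[0.019,-0.006,-0.04],[0.019,-0.006,-0.08],[0.019,-0.006,-0.12],[0.019,-0.006,-0.15],[0.019,-0.006,-0.175],[0.019,-0.006,-0.189],[0.019,-0.006,-0.189],[0.027,-0.006,-0.189],[0.035,-0.006,-0.189],[0.042,-0.006,-0.189],[0.046,-0.006,-0.189],[0.049,-0.006,-0.189],[0.051,-0.006,-0.189],[0.053,-0.006,-0.189],[0.0545,-0.006,-0.189],[0.0545,-0.006,-0.189]], "rot": [[0,0,0],[0,0,0],[0,0,0],[0,0,0],[0,0,0],[0,0,0],[0,0,0],[0,0,0],[0,0,0],[0,0,0],[0,0,0],[0,0,0],[0,0,0],[0,0,0],[0,0,0],[0,0,0]]}}

```text
t: 19.83
ee_pos: [0.5812, -0.0794, 0.0095]
orientation: [[0.999, -0.053, -0.007], [-0.053, -0.999, 0.001], [-0.007, -0.001, -1.0]]
ft_force: [-18.5, 2.4, 11.3]
opening: 0.704
gripper_force: 9.3
```

```bash
python3 - <<'E'
from h import *
import pickle
o,im=pickle.load(open("w4.pkl","rb"));c=cam("wrist",o)
b=min(blobs(im,"red"),key=lambda b:abs(cv2.minAreaRect(b)[0][0]-380)+abs(cv2.minAreaRect(b)[0][1]-209));print(cv2.minAreaRect(b))
hs=np.array([-.078,-.012])
q=RS.T@(onz(c,(180+548/2.7,572/2.7),.05)[:2]-cor)-hs; th=np.arctan2(-q[0],q[1])%(2*np.pi);print("pin rel",q,np.hypot(*q),"theta",th)
for t in np.linspace(2.02,0,21):
    p=hs+.08*np.array([-np.sin(t),np.cos(t)]); d=np.array([np.cos(t),np.sin(t)])
    w=cor+RS@(p-.017*d); print(round(t,2),w.round(4),"yaw",round(np.degrees(t)-2.85,1))
t=2.02;p=hs+.08*np.array([-np.sin(t),np.cos(t)]);print("start",cor+RS@(p-.037*np.array([np.cos(t),np.sin(t)])))
print(get_obs()["joint_pos"].round(2))
E
```

```text
((380.0, 209.0), (15.55634880065918, 8.485280990600586), 45.0)
pin rel [-0.07104575 -0.03419392] 0.07884620025744883 theta 2.0193677357036854
2.02 [ 0.5157 -0.1923] yaw 112.9
1.92 [ 0.5113 -0.1853] yaw 107.1
1.82 [ 0.5077 -0.1779] yaw 101.3
1.72 [ 0.5048 -0.1701] yaw 95.5
1.62 [ 0.5027 -0.1621] yaw 89.7
1.52 [ 0.5015 -0.154 ] yaw 84.0
1.41 [ 0.501  -0.1457] yaw 78.2
1.31 [ 0.5014 -0.1375] yaw 72.4
1.21 [ 0.5026 -0.1293] yaw 66.6
1.11 [ 0.5047 -0.1213] yaw 60.8
1.01 [ 0.5075 -0.1136] yaw 55.0
0.91 [ 0.5111 -0.1061] yaw 49.2
0.81 [ 0.5154 -0.0991] yaw 43.4
0.71 [ 0.5205 -0.0926] yaw 37.7
0.61 [ 0.5261 -0.0865] yaw 31.9
0.5 [ 0.5324 -0.0811] yaw 26.1
0.4 [ 0.5391 -0.0764] yaw 20.3
0.3 [ 0.5463 -0.0723] yaw 14.5
0.2 [ 0.5539 -0.069 ] yaw 8.7
0.1 [ 0.5617 -0.0665] yaw 2.9
0.0 [ 0.5698 -0.0648] yaw -2.8
start [ 0.52348832 -0.2107077 ]
[-0.27  0.61  0.38  1.97 -0.37  0.64 -1.27]
```

Call:
{"fn": "move_arm", "kwargs": {"slide": [[-0.015,0,0],[-0.03,0,0.01],[-0.035,0,0.05],[-0.035,0,0.09],[-0.04,0,0.13],[-0.05,-0.03,0.13],[-0.06,-0.07,0.13],[-0.06,-0.11,0.13],[-0.06,-0.133,0.13],[-0.06,-0.133,0.13],[-0.06,-0.133,0.13],[-0.06,-0.133,0.13],[-0.06,-0.133,0.13],[-0.06,-0.133,0.13],[-0.06,-0.133,0.13],[-0.06,-0.133,0.13],[-0.06,-0.133,0.13],[-0.06,-0.133,0.13],[-0.06,-0.133,0.13],[-0.06,-0.133,0.13]], "rot": [[0,0,0],[0,0,0],[0,0,7],[0,0,14],[0,0,21],[0,0,28],[0,0,35],[0,0,42],[0,0,49],[0,0,56],[0,0,63],[0,0,70],[0,0,77],[0,0,84],[0,0,91],[0,0,98],[0,0,105],[0,0,111],[0,0,116],[0,0,116]], "hand": 0.0}}

```text
t: 21.5
ee_pos: [0.5246, -0.2129, 0.1402]
orientation: [[-0.394, 0.919, 0.0], [0.919, 0.394, -0.0], [-0.0, 0.0, -1.0]]
ft_force: [-0.4, -0.1, -1.0]
opening: 0.001
gripper_force: 0.0
```

Call:
{"fn": "move_arm", "kwargs": {"slide": [[0,0,-0.03],[0,0,-0.06],[0,0,-0.09],[0,0,-0.107],[0,0,-0.107],[0,0,-0.107]], "rot": [[0,0,0],[0,0,0],[0,0,0],[0,0,0],[0,0,0],[0,0,0]]}}

```text
t: 22.0
ee_pos: [0.5243, -0.2127, 0.0328]
orientation: [[-0.388, 0.922, -0.002], [0.922, 0.388, 0.0], [0.001, -0.001, -1.0]]
ft_force: [0.3, -0.1, -0.4]
opening: 0.001
gripper_force: 0.0
```

Call:
{"fn": "move_arm", "kwargs": {"slide": [[-0.004,0.009,0],[-0.007,0.016,0],[-0.009,0.0205,0],[-0.013,0.0275,0],[-0.017,0.035,0],[-0.0195,0.0425,0],[-0.0215,0.0505,0],[-0.023,0.059,0],[-0.0235,0.067,0],[-0.023,0.0755,0],[-0.022,0.0835,0],[-0.0195,0.0915,0],[-0.017,0.099,0],[-0.0135,0.1065,0],[-0.009,0.1135,0],[-0.004,0.12,0],[0.0015,0.1265,0],[0.008,0.1315,0],[0.0145,0.1365,0],[0.0145,0.1365,0]], "rot": [[0,0,0],[0,0,0],[0,0,0],[0,0,-6],[0,0,-12],[0,0,-17],[0,0,-23],[0,0,-29],[0,0,-35],[0,0,-41],[0,0,-46],[0,0,-52],[0,0,-58],[0,0,-64],[0,0,-70],[0,0,-75],[0,0,-81],[0,0,-87],[0,0,-93],[0,0,-93]]}}

```text
t: 23.67
ee_pos: [0.5404, -0.0742, 0.0336]
orientation: [[0.941, 0.338, 0.002], [0.338, -0.941, 0.001], [0.002, -0.0, -1.0]]
ft_force: [0.2, 0.3, 1.5]
opening: 0.0
gripper_force: 0.0
```

```bash
python3 - <<'E'
from h import *
o=get_obs();im=capture("top");c=cam("top")
for b in blobs(im,"red",5):
    u=cv2.minAreaRect(b)[0]; q=RS.T@(onz(c,u,.045)[:2]-cor)-[-.078,-.012]
    if np.hypot(*q)<.12:print(u,q,np.hypot(*q),np.arctan2(-q[0],q[1]))
print(o["ee_pos"],o["ft_force"],np.round(o["joint_pos"],2))
s=capture("side");cv2.imwrite("pics/s5.png",cv2.resize(s[140:300,190:400],None,fx=3.5,fy=3.5)[:,:,::-1])
E
```

```text
[ 0.54038973 -0.07418395  0.03364372] [0.23630508 0.28849455 1.48933576] [-0.36  0.53  0.48  2.07 -0.41  0.63 -0.83]
```

View pics/s5.png

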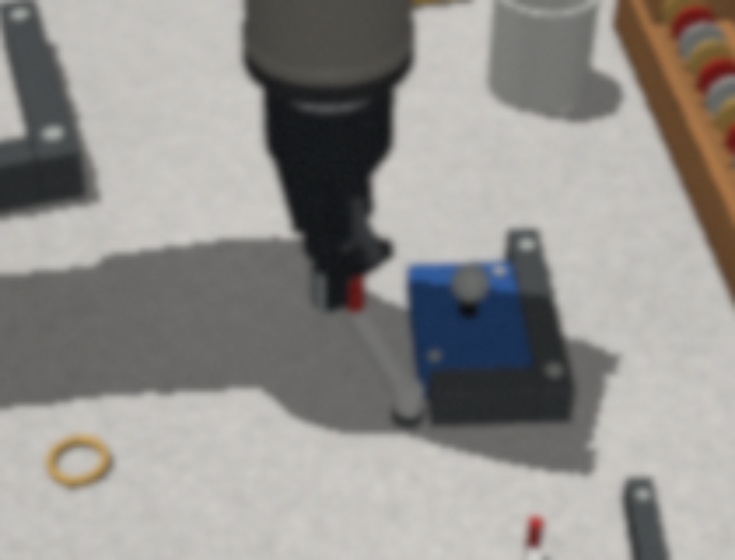

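The side view shows the finger behind the red pin at (355,290), with the bar about 0.4 rad from closed and the holder seated. I'll finish the swing.

Call:
{"fn": "move_arm", "kwargs": {"slide": [[0.0075,0.004,0],[0.015,0.007,0],[0.023,0.01,0],[0.027,0.011,0],[0.03,0.0115,0],[0.032,0.0115,0],[0.034,0.0115,0],[0.034,0.0115,0]], "rot": [[0,0,-5.5],[0,0,-11],[0,0,-17],[0,0,-21],[0,0,-23],[0,0,-23],[0,0,-23],[0,0,-23]]}}

```text
t: 24.43
ee_pos: [0.5687, -0.0645, 0.0323]
orientation: [[0.999, -0.05, -0.008], [-0.05, -0.999, 0.002], [-0.008, -0.002, -1.0]]
ft_force: [-19.7, 4.9, 10.7]
opening: -0.002
gripper_force: 9.9
```

The end stop is reached at about 20 N. I'll back off, lift and verify numerically, since the picture allowance is used up.

Call:
{"fn": "move_arm", "kwargs": {"slide": [[-0.01,0,0],[-0.02,0,0],[-0.03,0,0.01],[-0.035,-0.002,0.05],[-0.038,-0.005,0.09],[-0.042,-0.009,0.13],[-0.042,-0.009,0.166],[-0.042,-0.009,0.166],[-0.042,-0.009,0.166],[-0.042,-0.009,0.166]], "rot": [[0,0,0],[0,0,0],[0,0,0],[0,0,0],[0,0,0],[0,0,0],[0,0,0],[0,0,0],[0,0,0],[0,0,0]]}}

```text
t: 25.27
ee_pos: [0.5306, -0.0735, 0.1988]
orientation: [[0.999, -0.051, 0.001], [-0.051, -0.999, 0.001], [0.0, -0.001, -1.0]]
ft_force: [-0.9, 1.1, -0.2]
opening: -0.002
gripper_force: 0.0
```

```bash
python3 - <<'E'
from h import *
import pickle
o=get_obs();im=capture("wrist");c=cam("wrist",o);print(o["t"],o["ee_pos"],o["ft_force"])
hs=np.array([-.078,-.012])
for b in blobs(im,"red",10):
    P=np.array([RS.T@(onz(c,p[0],.05)[:2]-cor)-hs for p in b.astype(float)])
    if np.hypot(*P.mean(0))<.13:
        u=np.array(cv2.minAreaRect(b)[0]);q=RS.T@(onz(c,u,.038)[:2]-cor)-hs;print("pin mid",u,q,np.hypot(*q),"theta",np.arctan2(-q[0],q[1]))
def hb(o,im):
    c=cam("wrist",o);h=cv2.convexHull(blobs(im,"blue")[0])
    P=np.float32([RS.T@(onz(c,p[0],.028)[:2]-cor) for p in h.astype(float)]);r=cv2.minAreaRect(P);print("holder",r)
hb(*pickle.load(open("w4.pkl","rb")));hb(o,im)
E
```

```text
25.2667 [ 0.53057617 -0.07350761  0.19880333] [-0.87050892  1.09321407 -0.17827524]
pin mid [465.1499939   79.95000458] [ 0.05746554 -0.10507949] 0.11976639235196355 theta -2.6411504002811146
pin mid [271.90002441 142.70001221] [-0.00088579  0.08106742] 0.0810722615226053 theta 0.01092612981972613
holder ((-0.03701835870742798, 0.05068226903676987), (0.0961664691567421, 0.06617574393749237), 89.96227264404297)
holder ((-0.03554079309105873, 0.05106353387236595), (0.09732561558485031, 0.06604641675949097), 89.87953186035156)
```

```bash
python3 -c "
from station import *
print(hand_in())"
```

```text
the job is handed in; nothing more can be done
None
```

I handed the job in at about 25 s: the blue holder is pushed flush into the middle-sized stop and the latch is closed. The last camera measurement put the holder within about 1 mm and 0.1° of its seat and the latch at about 0.01 rad, and I touched nothing else on the table.

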